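Empty the rinsing pot into the parts tray

TASK

Four brass spring barrels are still in the steel rinsing pot, deep in its wooden stand. Lift the pot out with the barrels in it, stand it on the round cork mat and let go; then take a fresh hold clearly lower down, around its middle, tip all four barrels out into the wooden parts tray, and stand the empty pot upright on the cork mat again, wholly on it. Do not shift the other things on the bench.

Things in the scene. Friction and masses are not known exactly. Their poses are not given: they have to be found in the camera images.
- pot: straight-sided open round steel pot, 58 mm outer diameter, 51 mm inner, 85 mm tall, wall 3.5 mm, bottom 5 mm thick, about 0.34 kg with the barrels; origin at the centre of its underside, z up out of its mouth; at first it stands in the well of the wooden stand with only its top 20 mm showing to grip
- pot_rim (a point): centre of the pot's mouth, level with its rim, 85 mm above the pot's origin
- stand: fixed square wooden block, 130 x 130 x 71 mm, with a 66 mm round well, 65 mm deep, in the middle of its top; origin at the centre of its underside
- stand_top (a point): middle of the well's mouth, level with the top of the stand (71 mm above the table)
- mat: fixed round cork mat, 130 mm diameter, 4 mm thick, flat on the table; origin at the centre of its underside
- tray: fixed open light wooden parts tray, 200 mm along its x, 160 mm along its y, 40 mm high, walls and floor 6 mm; origin at the centre of its underside
- barrel0: brass spring barrel of a clock: a short plain drum, 21 mm diameter, 16 mm long; origin at its centre, z along its axis; at first inside the pot
- barrel1: brass spring barrel of a clock: a short plain drum, 21 mm diameter, 16 mm long; origin at its centre, z along its axis; at first inside the pot
- barrel2: brass spring barrel of a clock: a short plain drum, 21 mm diameter, 16 mm long; origin at its centre, z along its axis; at first inside the pot
- barrel3: brass spring barrel of a clock: a short plain drum, 21 mm diameter, 16 mm long; origin at its centre, z along its axis; at first inside the pot
- oiler: bystander: small amber oil bottle with red cap, 32 mm dia, 55 mm tall; origin at its underside
- driver: bystander: screwdriver lying flat, 160 mm long, origin near its middle, x along it
- rosette: bystander: turned dark wooden button, 64 mm dia, 20 mm high; origin at its underside
- bezel: bystander: dark wooden ring lying flat, 110 mm outer dia, 80 mm inner, 16 mm high; origin at its underside
- jar: bystander: small glass jar with green lid, 48 mm dia, 50 mm tall; origin at its underside
- spool: bystander: copper spool standing on end, 36 mm dia, 30 mm tall; origin at its underside
There are look-alikes about, which are no part of the job. There is more than one size of the pot; the one meant has the size given above.

How it is judged:
On the way, in this order (a step that is already met when the one before it is completed fails the run):
1. the pot stands upright and wholly on the cork mat, released, with all four barrels in it (angle between pot's own z axis and vertical below 0.1 rad and horizontal distance between pot and mat below 0.036 m and z of pot in the frame of mat between -0.002 and 0.009 m and contact force between the fingers and pot below 0.1 N and linear speed of pot below 0.03 m/s and distance between each of barrel0, barrel1, barrel2, barrel3 and pot below 0.085 m), for 0.2 s.
2. the pot is tipped by more than 45 degrees, held with the grip (TCP) at least 10 mm below its rim (angle between pot's own z axis and vertical above 0.785 rad and z of the grasp point in the frame of pot below 0.075 m and contact force between the fingers and pot above 1 N), for 0.05 s.
3. all four barrels lie inside the parts tray (x of barrel0 in the frame of tray between -0.095 and 0.095 m and y of barrel0 in the frame of tray between -0.075 and 0.075 m and z of barrel0 in the frame of tray between 0 and 0.045 m and x of barrel1 in the frame of tray between -0.095 and 0.095 m and y of barrel1 in the frame of tray between -0.075 and 0.075 m and z of barrel1 in the frame of tray between 0 and 0.045 m and x of barrel2 in the frame of tray between -0.095 and 0.095 m and y of barrel2 in the frame of tray between -0.075 and 0.075 m and z of barrel2 in the frame of tray between 0 and 0.045 m and x of barrel3 in the frame of tray between -0.095 and 0.095 m and y of barrel3 in the frame of tray between -0.075 and 0.075 m and z of barrel3 in the frame of tray between 0 and 0.045 m), for 0.2 s.
At the end, for the whole second after the job is handed in: The pot stands upright (within 6 degrees) on the cork mat, its axis within 36 mm of the mat's centre, released and at rest, and all four barrels lie at rest inside the parts tray (all of step 3 and angle between pot's own z axis and vertical below 0.1 rad and horizontal distance between pot and mat below 0.036 m and z of pot in the frame of mat between -0.002 and 0.009 m and contact force between the fingers and pot below 0.1 N and linear speed of pot below 0.03 m/s and linear speed of each of barrel0, barrel1, barrel2, barrel3 below 0.05 m/s); the robot touches nothing.
It fails at once if a bystander (oil bottle, screwdriver, wooden button, wooden ring, jar or spool) is shifted by more than 30 mm (distance of any of oiler, driver, rosette, bezel, jar, spool from where it was at the start of the episode above 0.03 m).
It also fails if it takes over 64 s, if anything falls off the work surface, if the arm or the gripper's body presses on something with over 40 N, if the wrist force passes 120 N, or if a joint passes its speed limit or range.

ROBOT

A 6-joint arm with a two-finger parallel gripper is mounted at the origin on the work surface. World frame = base frame: x ahead of the robot, y to its left, z up, the work surface at z = 0. Lengths are in m, angles in rad, forces in N, time in s.
With the tool pointing down it reaches from about 0.25 to 0.775 m from the base axis. Payload 4 kg.
Tool frame: the origin (TCP) lies between the finger pads, 19 mm behind the fingertips; this is the grasp point; z points along the fingers, y is the line along which they close (so a half turn about z gives the same grasp; the last joint's range is limited). The gripper opens to 94 mm and grips with 3 to 60 N. Pads are 16 mm wide; open, the fingers measure 119 mm over their backs; the gripper's body (75 mm by 177 mm) begins 78 mm behind the grasp point.
Start: joints at [1.196, 0.087, 1.371, -0, 1.684, -0.103], TCP at [0.148, 0.53, 0.224] pointing down, gripper open.
Joint ranges: [-3.1, 3.1], [-0.76, 2.03], [0.27, 2.55], [-1.08, 4.22], [0.17, 2.65], [-2.57, 2.57]. Speed limits (rad/s): [2.79, 2.79, 3.14, 3.14, 3.14, 3.14].

INTERFACE

Orientations are given as [roll, pitch, yaw] about the fixed x, y, z axes, in that order (R = Rz(yaw) Ry(pitch) Rx(roll)).
In Python, from bench import robot, imaging gives the robot as it stands.
- The arm moves only by the shell command python3 -m pendant 'ROWS'. ROWS is JSON, a list of rows, each a list of 7 numbers: the shift along the world's x, y, z in cm, then the turn, a rotation vector about the world's x, y, z in degrees, then the opening, from 0 (shut) to 1 (fully open). In form: [[dx, dy, dz, ax, ay, az, jaw], ...]. A call has 1 to 8 rows; each row shifts and turns the commanded pose from where the row before left it; what a row does not reach is not made up. A row lasts 1/10 s, in which the tool goes at most 50 mm and 8.59 degrees, less where a joint would pass 70% of its speed; a pose out of reach is approached as far as the arm can. A call is refused whole if a number of a shift passes 5 or a number of a turn 8.59, either way. A call with a gripper value outside its range is refused whole. The fingers move at their own pace and stop on an object; the grip force is fixed at half the most. Time passes only in rows, so rows that do not move let the fingers close. It gives the time, the measured TCP pose, the force, the opening and the grip force at its end, in the units of the state.
- robot.get_obs(): the state, without advancing time (a new reading comes with each control period).
- imaging.snapshot(name): name is "scene" or "top" or "wrist"; returns the picture (400x640x3 uint8, red, green, blue); there is no depth.
- imaging.camera_params(name): a dict with "camera_matrix" (3x3 intrinsics, pixels), "R" (3x3) and "t" (3): a world point X has camera coordinates R X + t. Camera axes: x right, y down, z forward; pixel columns grow to the right and rows downward; lengths in m; the calibration is good to about 2 mm. A picture is of the moment at which its call begins: read the wrist's pose just before it. camera_params takes no time and is no camera call; for the wrist camera it gives the pose at the moment of the call.
- robot.close_job(): hands the job in; it is judged then, once.
The state is a dict: "time": time; "joint_positions": joint angles; "qvel": joint speeds; "joint_torque": joint torques, N m; "tool_pos": TCP position; "ee_rot": TCP orientation; "wrist_force": force on the tool from outside, world axes, zero at the start; "wrist_torque": the same for the moment, N m; "width": finger opening in m; "finger_force": force on a finger pad.
Only numpy, scipy, OpenCV 4.12 (cv2) and the standard library are available. Lean on these libraries where they do the work, as an engineer would, in place of code of your own. Each camera call takes 0.05 s, during which the arm holds its last target. There are 200 camera calls.

## Working session

There is one attempt and no reset: what is moved stays moved. The work goes in short steps, Python scripts to look and compute and a shell command to move; the robot and the scene stay as the last step left them, time stands still between calls to the robot, and variables do not carry over. Pictures are saved under pics/ and viewed, at most 10 in all, crops included, and the job is handed in when it is done.

```bash
mkdir -p pics; python3 - <<'E'
from bench import robot, imaging
import cv2,json
for n in("top","scene"):
    cv2.imwrite(f"pics/{n}0.png",imaging.snapshot(n)[:,:,::-1])
    p=imaging.camera_params(n);print(n,p)
o=robot.get_obs();print(o)
E
```

```text
top {'camera_matrix': array([[471.6831931 ,   0.        , 316.8872541 ],
       [  0.        , 471.6831931 , 203.32156268],
       [  0.        ,   0.        ,   1.        ]]), 'R': array([[-0.01341173, -0.99960049,  0.02487959],
       [-0.99667408,  0.01136401, -0.08069466],
       [ 0.08037969, -0.0258791 , -0.99642831]]), 't': array([-0.0330603 ,  0.59191495,  1.31563295])}
scene {'camera_matrix': array([[401.16139763,   0.        , 320.29406159],
       [  0.        , 401.16139763, 200.08451071],
       [  0.        ,   0.        ,   1.        ]]), 'R': array([[-0.60694051,  0.79468724, -0.00976787],
       [ 0.55336274,  0.41374381, -0.72291475],
       [-0.57044973, -0.44417142, -0.69086819]]), 't': array([ 0.3779898 , -0.24007916,  1.31865011])}
{'time': 0.1, 'joint_positions': array([ 1.19592371e+00,  8.78671759e-02,  1.37207332e+00,  1.35338250e-05,
        1.68356711e+00, -1.03093342e-01]), 'qvel': array([ 0.00124207, -0.00057484, -0.00346381,  0.00296876,  0.00053901,
        0.0003789 ]), 'joint_torque': array([ 1.43692734e-03, -3.41250515e+01, -3.03301728e+01,  7.19008804e-02,
        3.04492994e-02, -1.02440970e-04]), 'tool_pos': array([0.14748039, 0.52940285, 0.22324389]), 'ee_rot': array([-3.13968925e+00, -2.10448568e-04,  2.86981469e+00]), 'wrist_force': array([ 0.65587652, -0.77206506,  0.01393906]), 'wrist_torque': array([-0.01133225, -0.00675315, -0.01721287]), 'finger_force': 0.0, 'width': 0.09411021063338929}
```

View pics/top0.png

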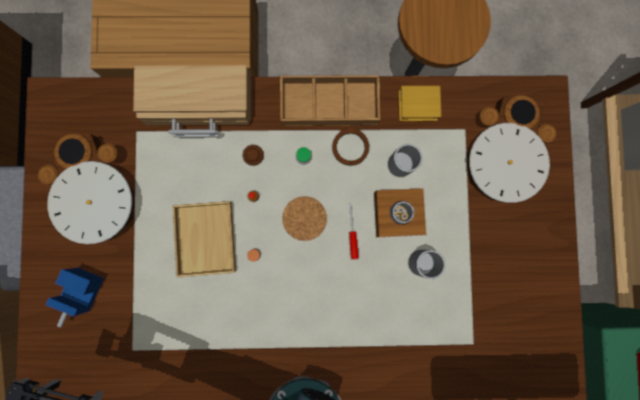

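View pics/scene0.png

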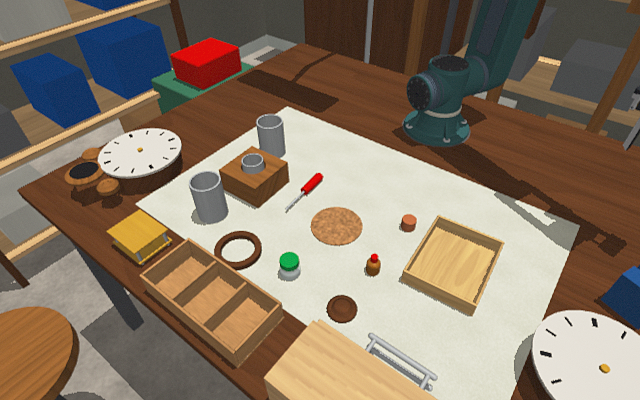

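Top view: the pot in its stand is at about (402,212), the mat at (305,218), the tray at (205,238), the driver at (353,232) between mat and stand, and two taller look-alike pots at (405,160) and (427,262). I'll enlarge these.

```bash
python3 - <<'E'
import cv2
a=cv2.imread("pics/top0.png")
c=cv2.resize(a[140:290,340:460],None,fx=4,fy=4,interpolation=cv2.INTER_CUBIC)
d=cv2.resize(a[140:290,160:340],None,fx=4,fy=4,interpolation=cv2.INTER_CUBIC)
cv2.imwrite("pics/c1.png",c);cv2.imwrite("pics/c2.png",d)
E
```

```text
(no output)
```

View pics/c1.png

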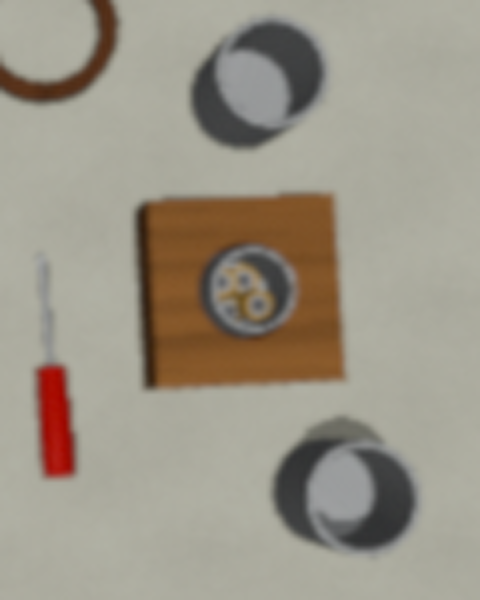

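View pics/c2.png

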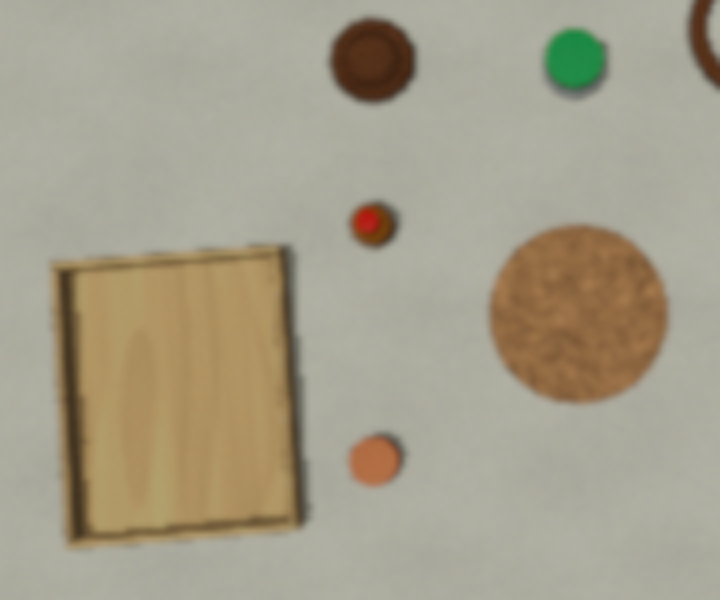

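```bash
cat >h.py <<'E'
import numpy as np
from bench import robot, imaging
def ray(n,u,v,z,p=None):
    p=p or imaging.camera_params(n);R,t=p["R"],np.array(p["t"])
    c=-R.T@t;d=R.T@np.linalg.solve(p["camera_matrix"],[u,v,1]);return c+d*(z-c[2])/d[2]
E
python3 - <<'E'
from h import *
np.set_printoptions(precision=4,suppress=True)
f=lambda x,y,ox,oy,z:ray("top",(x+.5)/4-.5+ox,(y+.5)/4-.5+oy,z)
print("pot",f(252,290,340,140,.091),"w",f(207,290,340,140,.091),f(298,290,340,140,.091))
S=[f(x,y,340,140,.071) for x,y in((146,203),(334,194),(345,379),(152,387))];print("stand",np.mean(S,0),S)
print("mat",f(579,314,160,140,.004),f(490,314,160,140,.004)-f(668,314,160,140,.004))
T=[f(x,y,160,140,.04) for x,y in((53,263),(287,247),(302,525),(68,547))];print("tray",np.mean(T,0),T)
print("spool",f(376,460,160,140,.03),"oiler",f(368,220,160,140,.055))
print("driver",f(41,255,340,140,.01),f(60,475,340,140,.02),"jar",f(575,58,160,140,.05))
print("bigpots",f(272,75,340,140,.1),f(362,497,340,140,.1))
E
```

```text
pot [ 0.5595 -0.2705  0.091 ] w [ 0.5599 -0.2399  0.091 ] [ 0.5592 -0.3018  0.091 ]
stand [ 0.5605 -0.2694  0.071 ] [array([ 0.6216, -0.203 ,  0.071 ]), array([ 0.6265, -0.3335,  0.071 ]), array([ 0.4988, -0.337 ,  0.071 ]), array([ 0.4951, -0.2041,  0.071 ])]
mat [ 0.5508 -0.0044  0.004 ] [0.0016 0.1279 0.    ]
tray [0.4964 0.2744 0.04  ] [array([0.589 , 0.3613, 0.04  ]), array([0.5984, 0.1991, 0.04  ]), array([0.4055, 0.1885, 0.04  ]), array([0.3929, 0.3489, 0.04  ])]
spool [0.4492 0.1385 0.03  ] oiler [0.6152 0.1409 0.055 ]
driver [ 0.5914 -0.1357  0.01  ] [ 0.4344 -0.1452  0.02  ] jar [ 0.7284 -0.0036  0.05  ]
bigpots [ 0.7049 -0.2864  0.1   ] [ 0.4198 -0.3385  0.1   ]
```

Positions agree with the given sizes: stand about 130 mm, mat 128 mm. The pot is at about (0.560, -0.270), rim at z 0.091. Next I move above it.

```bash

python3 -m pendant '[[1,-2,0,0,0,0,1],[2,-4,0,0,0,1,1],[2,-4,0,0,0,1,1],[2,-4,0,0,0,1,1],[2,-4,0,0,0,1,1],[2,-4,0,0,0,1,1],[2,-4,0,0,0,1,1],[2,-4,0,0,0,1,1]]'
python3 -c "from h import *;o=robot.get_obs();print(list(o['joint_positions']),o['tool_pos'],o['ee_rot'])"
python3 -m pendant '[[2,-4,0,0,0,1,1],[2,-4,0,0,0,1,1],[2,-4,0,0,0,1,1],[2,-4,0,0,0,1,1],[2,-4,0,0,0,1,1],[2,-4,0,0,0,1,1],[2,-4,0,0,0,1,1],[2,-4,0,0,0,1,1]]'
python3 -m pendant '[[2.3,-4,0,0,0,0.5,1],[2.5,-4,-1,0,0,0,1],[2.5,-4,-1,0,0,0,1],[2,-3,-1,0,0,0,1],[1,-1,0,0,0,0,1],[0,0,0,0,0,0,1]]'
python3 -c "from h import *;import cv2;o=robot.get_obs();print(list(o['joint_positions']),o['tool_pos'],o['ee_rot']);p=imaging.camera_params('wrist');print(p);cv2.imwrite('pics/w1.png',imaging.snapshot('wrist')[:,:,::-1])"
```

```text
time: 0.9
tool_pos: [0.2978, 0.2281, 0.2239]
ee_rot: [-3.142, 0.0, 2.993]
wrist_force: [1.8, 0.3, -0.2]
width: 0.0944
finger_force: 0.0
[np.float64(0.5022198922875719), np.float64(-0.3135182945366262), np.float64(1.732448698250481), np.float64(-3.9015010592660265e-05), np.float64(1.722663371230886), np.float64(-0.9202966834282083)] [0.29777834 0.22809564 0.22394839] [-3.14156128e+00  2.24626738e-05  2.99330700e+00]
time: 1.7
tool_pos: [0.4579, -0.092, 0.2239]
ee_rot: [3.141, -0.0, 3.132]
wrist_force: [-0.2, 0.1, 0.4]
width: 0.0939
finger_force: 0.0
time: 2.3
tool_pos: [0.5607, -0.2516, 0.1919]
ee_rot: [3.14, -0.003, 3.138]
wrist_force: [0.6, -0.8, 0.6]
width: 0.0938
finger_force: 0.0
[np.float64(-0.5139624422064416), np.float64(0.241595456023896), np.float64(1.2578704653125943), np.float64(-1.0349750050844186e-05), np.float64(1.6456531770646272), np.float64(-2.081563444485698)] [ 0.56072136 -0.25157434  0.19190376] [ 3.13987776e+00 -3.08140889e-03  3.13839922e+00]
{'camera_matrix': array([[312.12443097,   0.        , 317.5604717 ],
       [  0.        , 312.12443097, 196.41035743],
       [  0.        ,   0.        ,   1.        ]]), 'R': array([[ 0.00431864,  0.99998801,  0.00230991],
       [ 0.96129125, -0.00478789,  0.27549267],
       [ 0.27550043,  0.00103075, -0.9613004 ]]), 't': array([ 0.24763794, -0.56025619,  0.20696639])}
```

View pics/w1.png

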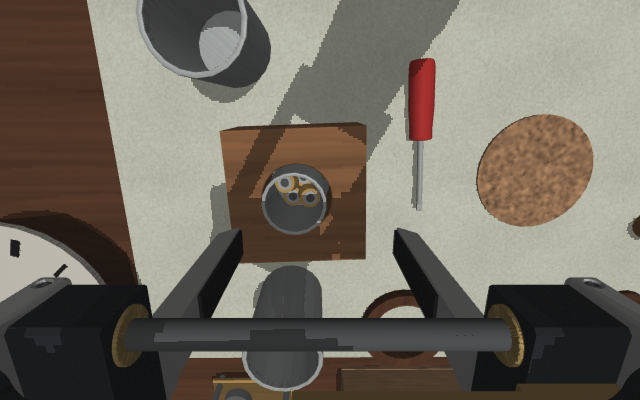

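```bash
python3 - <<'E'
from h import *
from scipy.optimize import least_squares
print(ray("wrist",294.5,203.5,.091),ray("wrist",262,203,.091),ray("wrist",327,203,.091),ray("wrist",535,170,.004))
Q=[[1.19592,.087867,1.372073,1.683567],[.50222,-.313518,1.732449,1.722663],[-.513962,.241595,1.25787,1.645653]]
P=[[.14748,.529403,.223244],[.297778,.228096,.223948],[.560721,-.251574,.191904]]
def res(x):
    h,r0,a1,a2,L,off=x;o=[]
    for q,p in zip(Q,P):
        s=np.sin;c=np.cos;b=q[1]+q[2];e=b+q[3]
        r=r0+a1*s(q[1])+a2*s(b)+L*s(e);z=h+a1*c(q[1])+a2*c(b)+L*c(e)
        o+=[c(q[0])*r-s(q[0])*off-p[0],s(q[0])*r+c(q[0])*off-p[1],z-p[2]]
    return np.r_[np.array(o)*100, (np.array(x)-[.3,0,.4,.4,.25,.056])*1e-2]
s=least_squares(res,[.3,0,.4,.4,.25,.056]);print(s.x,s.fun)
E
```

```text
[ 0.56193464 -0.26947344  0.091     ] [ 0.56136059 -0.29807502  0.091     ] [ 0.56158639 -0.24083615  0.091     ] [ 0.55016598 -0.00110327  0.004     ]
[2.54045915 0.00400529 0.45018491 0.51156667 2.82218277 0.05659699] [-2.87416449e-03 -1.00120414e-02  8.00503044e-03  2.51030964e-03
  2.44528146e-03 -4.02456355e-03  6.11617503e-03 -3.38815373e-03
 -3.98270735e-03  2.24045915e-02  4.00528936e-05  5.01849122e-04
  1.11566674e-03  2.57218277e-02  5.96993332e-06]
```

Wrist view: the pot rim is centred at (294,203), measuring 57 mm across at (0.561, -0.270), with the barrels visible inside. Grip it now.

```bash

python3 -m pendant '[[0,-0.9,0,0,0,0,1],[0,-0.9,0,0,0,0,1],[0,0,-2,0,0,0,1],[0,0,-2,0,0,0,1],[0,0,-2,0,0,0,1],[0,0,-2,0,0,0,1],[0,0,-1,0,0,0,1],[0,0,-0.8,0,0,0,1]]'
python3 -m pendant '[[0,0,0,0,0,0,1],[0,0,0,0,0,0,0.7],[0,0,0,0,0,0,0.4],[0,0,0,0,0,0,0.3],[0,0,0,0,0,0,0.3],[0,0,0,0,0,0,0.3]]'
python3 -m pendant '[[0,0,0,0,0,0,0.3],[0,0,0,0,0,0,0.3],[0,0,0,0,0,0,0.3]]'
```

```text
time: 3.15
tool_pos: [0.5604, -0.2681, 0.0961]
ee_rot: [-3.142, -0.0, 3.141]
wrist_force: [-0.1, 0.4, 0.7]
width: 0.0939
finger_force: 0.0
time: 3.75
tool_pos: [0.561, -0.2688, 0.097]
ee_rot: [-3.14, 0.001, 3.14]
wrist_force: [0.6, -1.8, 2.3]
width: 0.058
finger_force: 30.1
time: 4.05
tool_pos: [0.561, -0.2687, 0.097]
ee_rot: [-3.14, 0.001, 3.14]
wrist_force: [-0.6, -2.2, 2.5]
width: 0.0576
finger_force: 30.0
```

```bash

python3 -m pendant '[[0,0,0.5,0,0,0,0.3],[0,0,1,0,0,0,0.3],[0,0,1.5,0,0,0,0.3],[0,0,2,0,0,0,0.3],[0,0,2,0,0,0,0.3],[0,0,2,0,0,0,0.3],[0,0,1,0,0,0,0.3],[0,0,0,0,0,0,0.3]]'
python3 -m pendant '[[0,0.5,0,0,0,0,0.3],[0,1,0,0,0,0,0.3],[0,1.5,0,0,0,0,0.3],[-0.2,2,0,0,0,0,0.3],[-0.2,2,0,0,0,0,0.3],[-0.2,2,0,0,0,0,0.3],[-0.2,2,0,0,0,0,0.3],[-0.2,2,0,0,0,0,0.3]]'
python3 -m pendant '[[0,2.5,0,0,0,0,0.3],[0,2.5,0,0,0,0,0.3],[0,2.5,0,0,0,0,0.3],[0,2.5,0,0,0,0,0.3],[0,2,0,0,0,0,0.3],[0,1,0,0,0,0,0.3],[0,0.6,0,0,0,0,0.3],[0,0,0,0,0,0,0.3]]'
```

```text
time: 4.85
tool_pos: [0.5615, -0.2682, 0.1991]
ee_rot: [-3.14, 0.004, 3.141]
wrist_force: [1.5, 0.3, -2.3]
width: 0.0576
finger_force: 30.0
time: 5.65
tool_pos: [0.5503, -0.1358, 0.1966]
ee_rot: [3.141, 0.0, 3.141]
wrist_force: [0.8, 0.4, -3.0]
width: 0.0581
finger_force: 30.0
time: 6.45
tool_pos: [0.5505, -0.0015, 0.1964]
ee_rot: [-3.141, 0.0, 3.141]
wrist_force: [0.4, -0.7, -2.8]
width: 0.0579
finger_force: 30.0
```

```bash

python3 -m pendant '[[0,0,-1,0,0,0,0.3],[0,0,-2,0,0,0,0.3],[0,0,-2,0,0,0,0.3],[0,0,-2,0,0,0,0.3],[0,0,-1.5,0,0,0,0.3],[0,0,-0.8,0,0,0,0.3],[0,0,-0.3,0,0,0,0.3],[0,0,0,0,0,0,0.3]]'
python3 -m pendant '[[0,0,-0.2,0,0,0,0.3],[0,0,-0.2,0,0,0,0.3],[0,0,0,0,0,0,0.3],[0,0,0,0,0,0,0.3]]'
```

```text
time: 7.25
tool_pos: [0.5508, -0.0024, 0.1003]
ee_rot: [3.142, 0.0, 3.14]
wrist_force: [-0.6, -0.6, -2.9]
width: 0.0578
finger_force: 30.0
time: 7.65
tool_pos: [0.5508, -0.0021, 0.0966]
ee_rot: [3.142, 0.0, 3.14]
wrist_force: [0.4, -0.0, -2.7]
width: 0.058
finger_force: 30.0
```

```bash

python3 -m pendant '[[0,0,-0.15,0,0,0,0.3],[0,0,0,0,0,0,0.3],[0,0,0,0,0,0,0.3]]'
```

```text
time: 7.95
tool_pos: [0.5508, -0.0022, 0.095]
ee_rot: [3.142, 0.0, 3.14]
wrist_force: [-1.0, -0.2, -2.0]
width: 0.0577
finger_force: 30.0
```

```bash

python3 -m pendant '[[0,0,-0.1,0,0,0,0.3],[0,0,0,0,0,0,0.3],[0,0,0,0,0,0,0.5],[0,0,0,0,0,0,0.8],[0,0,0,0,0,0,1],[0,0,0,0,0,0,1],[0,0,0,0,0,0,1],[0,0,0,0,0,0,1]]'
python3 -m pendant '[[0,0,1,0,0,0,1],[0,0,2,0,0,0,1],[0,0,3,0,0,0,1],[0,0,4,0,0,0,1],[0,0,4,0,0,0,1],[0,0,0,0,0,0,1],[0,0,0,0,0,0,1]]'
python3 -c "from h import *;import cv2;o=robot.get_obs();print(list(o['joint_positions']),o['tool_pos'],o['ee_rot']);p=imaging.camera_params('wrist');print(p);cv2.imwrite('pics/w2.png',imaging.snapshot('wrist')[:,:,::-1])"
```

```text
time: 8.75
tool_pos: [0.5506, -0.0021, 0.0936]
ee_rot: [3.141, -0.0, 3.14]
wrist_force: [-0.6, -0.5, 0.6]
width: 0.0928
finger_force: 0.0
time: 9.45
tool_pos: [0.5513, -0.0022, 0.2359]
ee_rot: [-3.141, 0.004, 3.14]
wrist_force: [0.2, -0.3, -0.8]
width: 0.094
finger_force: 0.0
[np.float64(-0.10694786069656391), np.float64(0.08545173529523711), np.float64(1.349837237318152), np.float64(9.276227437041636e-05), np.float64(1.7024159788224795), np.float64(-1.6764786267351748)] [ 0.5513449  -0.00223507  0.23587183] [-3.14127395  0.00387571  3.14034006]
{'camera_matrix': array([[312.12443097,   0.        , 317.5604717 ],
       [  0.        , 312.12443097, 196.41035743],
       [  0.        ,   0.        ,   1.        ]]), 'R': array([[ 2.34617293e-03,  9.99997203e-01,  2.98156464e-04],
       [ 9.59376325e-01, -2.33498515e-03,  2.82119860e-01],
       [ 2.82119767e-01, -3.75857723e-04, -9.59379120e-01]]), 't': array([-2.06615223e-04, -5.62640767e-01,  2.47423341e-01])}
```

View pics/w2.png

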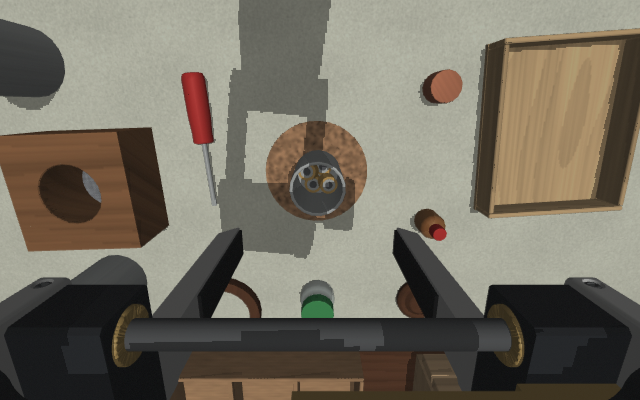

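The pot stands upright near the mat centre (mouth at (317,188)), with the four barrels in it. Next I tilt the tool inward to identify the tool length and choose a side hold.

```bash

python3 -m pendant '[[0,0,0,0,4,0,1],[0,0,0,0,8,0,1],[0,0,0,0,8,0,1],[0,0,0,0,8,0,1],[0,0,0,0,8,0,1],[0,0,0,0,4,0,1],[0,0,0,0,0,0,1]]'
python3 - <<'E'
from h import *
from scipy.optimize import least_squares
np.set_printoptions(precision=4,suppress=True)
print(ray("top",0,0,0)[:0])
o=robot.get_obs();q=o['joint_positions'];p=o['tool_pos'];print(q,p,o['ee_rot'])
Q=[[1.19592,.087867,1.372073,1.683567],[.50222,-.313518,1.732449,1.722663],[-.513962,.241595,1.25787,1.645653],[-.106948,.085452,1.349837,1.702416],[q[0],q[1],q[2],q[4]]]
P=[[.14748,.529403,.223244],[.297778,.228096,.223948],[.560721,-.251574,.191904],[.551345,-.002235,.235872],p]
def res(x):
    h,r0,a1,a2,L,off=x;o=[]
    for q,p in zip(Q,P):
        s=np.sin;c=np.cos;b=q[1]+q[2];e=b+q[3]
        r=r0+a1*s(q[1])+a2*s(b)+L*s(e);z=h+a1*c(q[1])+a2*c(b)+L*c(e)
        o+=[c(q[0])*r-s(q[0])*off-p[0],s(q[0])*r+c(q[0])*off-p[1],z-p[2]]
    return np.array(o)*100
s=least_squares(res,[.15,0,.45,.5,.4,.056]);print(s.x,abs(s.fun).max())
E
```

```text
time: 10.2
tool_pos: [0.5507, -0.0022, 0.2277]
ee_rot: [3.141, -0.709, 3.141]
wrist_force: [-0.7, 0.7, 0.5]
width: 0.094
finger_force: 0.0
[]
[-0.0771  0.6083  0.8452 -0.0728  2.3945 -1.6821] [ 0.5507 -0.0022  0.2277] [ 3.1414 -0.7092  3.1407]
[0.0544 0.0055 0.4367 0.5065 0.3222 0.0533] 1.3104316072608047
```

```bash
cat >>h.py <<'E'
from scipy.spatial.transform import Rotation as Ro
from scipy.optimize import least_squares
def fk(q,x):
    h,r0,a1,a2,L,o1,o2,e=x
    A=Ro.from_euler('ZY',[q[0],q[1]]);B=A*Ro.from_euler('y',q[2]);C=B*Ro.from_euler('z',q[3])*Ro.from_euler('y',q[4])
    p=Ro.from_euler('z',q[0]).apply([r0,o1,h])+A.apply([0,0,a1])+B.apply([e,0,a2])+C.apply([0,o2,L])
    return p,C*Ro.from_euler('z',q[5])
E
python3 - <<'E'
from h import *
np.set_printoptions(precision=4,suppress=True)
o=robot.get_obs()
Q=[[1.19592,.087867,1.372073,0,1.683567,-.1031],[.50222,-.313518,1.732449,0,1.722663,-.9203],[-.513962,.241595,1.25787,0,1.645653,-2.0816],[-.106948,.085452,1.349837,0,1.702416,-1.6765],list(o['joint_positions'])]
P=[[.14748,.529403,.223244],[.297778,.228096,.223948],[.560721,-.251574,.191904],[.551345,-.002235,.235872],o['tool_pos']]
f=lambda x:np.r_[np.ravel([fk(q,x)[0]-p for q,p in zip(Q,P)])*1000,(x-[.15,0,.45,.5,.4,.03,.03,0])*.1]
for s0 in([.15,0,.45,.5,.4,.03,.03,0],):
    s=least_squares(f,s0);print(s.x,abs(s.fun).max())
r=Ro.from_euler('xyz',o['ee_rot']);print((fk(Q[-1],s.x)[1].inv()*r).as_rotvec())
E
```

```text
[ 0.1526 -0.      0.449   0.4998  0.3318  0.0566  0.      0.1007] 0.02622001233203771
[ 0.     -0.      1.5708]
```

```bash
cat >>h.py <<'E'
X=[.1526,0,.449,.4998,.3318,.0566,0,.1007]
Rt=Ro.from_euler('z',np.pi/2)
LO=np.array([-3.1,-.76,.27,-1.08,.17,-2.57]);HI=np.array([3.1,2.03,2.55,4.22,2.65,2.57])
def ik(p,R,q0):
    def f(q):
        pp,rr=fk(q,X);return np.r_[(pp-p)*5,((rr*Rt).inv()*R).as_rotvec()]
    s=least_squares(f,np.clip(q0,LO+.01,HI-.01),bounds=(LO,HI),max_nfev=60);return s.x,np.abs(s.fun).max()
def rot(d,y):
    d=d/np.linalg.norm(d);return Ro.from_matrix(np.c_[np.cross(y,d),y,d])
E
python3 - <<'E'
from h import *
np.set_printoptions(precision=2,suppress=True)
q0=robot.get_obs()['joint_positions']
pg=np.array([.5507,-.002,.052])
for psi in(180,150,210,90,120,-90,-120,0):
  for th in(50,60,70):
    a,t=np.radians([psi,th]);hd=np.array([np.cos(a),np.sin(a),0]);d=hd*np.sin(t)-np.array([0,0,np.cos(t)])
    for sg in(1,-1):
      y=sg*np.array([-hd[1],hd[0],0]);R=rot(d,y)
      for s in(q0,[0,.5,1.3,1.5,1.2,0],[0,.5,1.3,-.9,1.2,0],[0,.3,1.5,3.1,.6,0]):
        q,e=ik(pg,R,np.array(s))
        if e<1e-3: print(psi,th,sg,q);break
E
```

```text
180 50 1 [-0.07  0.83  0.93 -0.07  2.25  1.48]
180 50 -1 [-0.07  0.83  0.93 -0.07  2.25 -1.66]
180 60 1 [-0.07  0.95  0.82 -0.09  2.42  1.47]
180 60 -1 [-0.07  0.95  0.82 -0.09  2.42 -1.67]
180 70 1 [-0.07  1.07  0.72 -0.12  2.58  1.45]
180 70 -1 [-0.07  1.07  0.72 -0.12  2.58 -1.7 ]
150 50 1 [-0.24  0.77  1.02  0.27  2.18  1.91]
150 50 -1 [-0.24  0.77  1.02  0.27  2.18 -1.23]
150 60 1 [-0.25  0.89  0.92  0.33  2.33  1.94]
150 60 -1 [-0.25  0.89  0.92  0.33  2.33 -1.2 ]
150 70 1 [-0.26  1.    0.84  0.41  2.47  1.99]
150 70 -1 [-0.26  1.    0.84  0.41  2.47 -1.15]
210 50 1 [ 0.09  0.77  1.02 -0.39  2.14  1.06]
210 50 -1 [ 0.09  0.77  1.02 -0.39  2.14 -2.08]
210 60 1 [ 0.11  0.89  0.92 -0.48  2.28  1.03]
210 60 -1 [ 0.11  0.89  0.92 -0.48  2.28 -2.12]
210 70 1 [ 0.12  1.    0.84 -0.59  2.41  0.97]
210 70 -1 [ 0.12  1.    0.84 -0.59  2.41 -2.17]
90 50 1 [-0.53  0.43  1.55  0.73  1.66  2.49]
90 50 -1 [-0.53  0.43  1.55  0.73  1.66 -0.66]
90 60 1 [-0.57  0.53  1.53  0.83  1.75  2.42]
90 60 -1 [-0.57  0.53  1.53  0.83  1.75 -0.72]
90 70 1 [-0.61  0.62  1.51  0.93  1.85  2.38]
90 70 -1 [-0.
[... 419 characters left out ...]
 -1 [ 0.39  0.52  1.54 -0.93  1.62 -2.53]
-90 70 1 [ 0.42  0.62  1.52 -1.05  1.71  0.68]
-90 70 -1 [ 0.42  0.62  1.52 -1.05  1.71 -2.46]
-120 50 1 [ 0.23  0.63  1.25 -0.62  1.88  0.76]
-120 50 -1 [ 0.23  0.63  1.25 -0.62  1.88 -2.38]
-120 60 1 [ 0.26  0.73  1.19 -0.73  1.98  0.76]
-120 60 -1 [ 0.26  0.73  1.19 -0.73  1.98 -2.38]
-120 70 1 [ 0.29  0.84  1.14 -0.84  2.09  0.75]
-120 70 -1 [ 0.29  0.84  1.14 -0.84  2.09 -2.39]
0 50 1 [-0.2  -0.23  2.29  0.62  0.26 -2.3 ]
0 50 -1 [-0.2  -0.23  2.29  0.62  0.26  0.84]
0 60 1 [-0.22 -0.2   2.4   2.02  0.21  2.57]
0 60 -1 [-0.22 -0.2   2.4   2.01  0.21 -0.56]
0 70 1 [-0.25 -0.08  2.47  2.65  0.51  1.92]
0 70 -1 [-0.25 -0.08  2.47  2.65  0.51 -1.23]
```

```bash
python3 - <<'E'
from h import *
np.set_printoptions(precision=2,suppress=True)
q=robot.get_obs()['joint_positions']
def O(th,phi):
    t=np.radians(th);d=np.array([-np.sin(t),0,-np.cos(t)])
    R0=rot(d,np.array([0,1.,0]));return Ro.from_rotvec(np.radians(phi)*d)*R0
R=Ro.from_euler('xyz',robot.get_obs()['ee_rot']);print(R.as_matrix(),O(40,0).as_matrix())
tp=[.455,.258]
for n,p,th,phi in(("hi",[.663,-.002,.2],60,0),("pre",[.663,-.002,.116],60,0),("pre8",[.62,-.002,.091],60,0),("g",[.551,-.002,.051],60,0),("lift",[.551,-.002,.2],60,0),("mid",[.5,.13,.2],60,0),("tray",tp+[.2],60,0),("low",tp+[.13],60,0),("60",tp+[.13],60,60),("120",tp+[.13],60,120),("180",tp+[.13],60,180),("180p",tp+[.13],75,180),("180p",tp+[.16],80,180)):
    q,e=ik(np.array(p),O(th,phi),q);print(n,q,round(e,4))
E
```

```text
[[-0.76  0.   -0.65]
 [ 0.    1.    0.  ]
 [ 0.65  0.   -0.76]] [[-0.77  0.   -0.64]
 [ 0.    1.    0.  ]
 [ 0.64  0.   -0.77]]
hi [-0.06  1.02  0.33 -0.14  2.65 -1.74] 0.1897
pre [-0.06  1.15  0.29 -0.12  2.65 -1.72] 0.0998
pre8 [-0.06  1.12  0.43 -0.12  2.63 -1.7 ] 0.0
g [-0.07  0.95  0.81 -0.09  2.42 -1.67] 0.0
lift [-0.07  0.84  0.7  -0.13  2.64 -1.72] 0.0
mid [ 0.09  0.73  0.88  0.15  2.57 -1.4 ] 0.0
tray [ 0.26  0.7   0.92  0.39  2.51 -1.12] 0.0
low [ 0.26  0.76  0.98  0.34  2.4  -1.18] 0.0
60 [ 0.26  0.76  0.98  0.34  2.4  -0.13] 0.0
120 [0.26 0.76 0.98 0.34 2.4  0.91] 0.0
180 [0.26 0.76 0.98 0.34 2.4  1.96] 0.0
180p [0.25 0.9  0.9  0.47 2.59 2.05] 0.0
180p [0.24 0.9  0.89 0.57 2.65 2.13] 0.0187
```

```bash

python3 -m pendant '[[0,0,-1.5,0,0,0,1],[0,0,-3,0,0,0,1],[0,0,-3,0,0,0,1],[0,0,-1.3,0,4,0,1],[0,0,0,0,6,0,1],[0,0,0,0,6.5,0,1],[0,0,0,0,0,0,1]]'
python3 -m pendant '[[0,0,-1,0,0,0,1],[0,0,-1.5,0,0,0,1],[0,0,-1.5,0,0,0,1],[0,0,-1.5,0,0,0,1],[0,0,-1,0,0,0,1],[0,0,-0.5,0,0,0,1],[0,0,0,0,0,0,1]]'
python3 -c "
from h import *
import cv2
o=robot.get_obs();print(o['joint_positions'],o['tool_pos'],o['ee_rot'])
cv2.imwrite('pics/w3.png',np.vstack([imaging.snapshot('wrist')[100:,:,::-1],cv2.resize(imaging.snapshot('scene')[120:270,220:460,::-1],(640,300))][:2]))"
```

```text
time: 10.9
tool_pos: [0.5496, -0.0022, 0.1405]
ee_rot: [-3.141, -0.994, 3.141]
wrist_force: [-1.0, -0.6, -0.7]
width: 0.0944
finger_force: 0.0
time: 11.6
tool_pos: [0.5503, -0.0021, 0.0749]
ee_rot: [-3.14, -0.988, 3.14]
wrist_force: [-0.2, 0.6, 0.6]
width: 0.0941
finger_force: 0.0
[-0.07113169  0.88659512  0.84386809 -0.08732421  2.39597946 -1.67307353] [ 0.55026735 -0.00214771  0.07485643] [-3.14001501 -0.98790918  3.13950036]
```

View pics/w3.png

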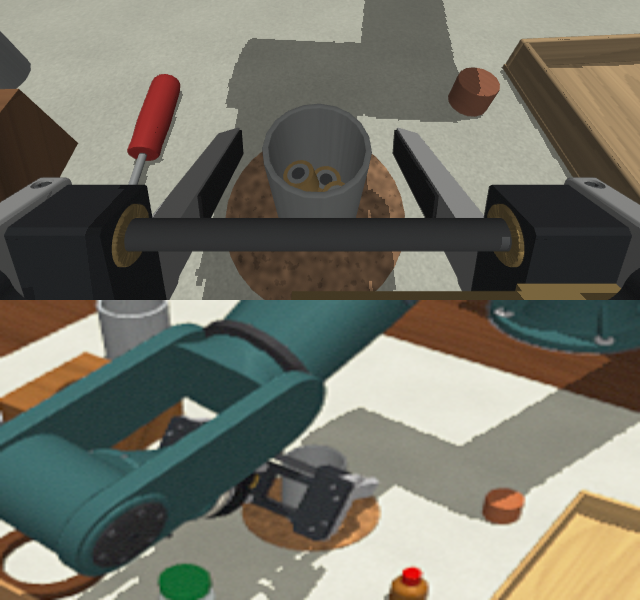

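The pot is centred between the open fingers (318,150) and everything is clear. Go down to mid-height and close.

```bash

python3 -m pendant '[[0,0,-1,0,0,0,1],[0,0,-1,0,0,0,1],[0,0,-0.4,0,0,0,1],[0,0,0,0,0,0,1],[0,0,0,0,0,0,0.7],[0,0,0,0,0,0,0.4],[0,0,0,0,0,0,0.3],[0,0,0,0,0,0,0.3]]'
python3 -m pendant '[[0,0,0,0,0,0,0.3],[0,0,0,0,0,0,0.3],[0,0,0,0,0,0,0.3]]'
python3 -m pendant '[[0,0,0.5,0,0,0,0.3],[0,0,1,0,0,0,0.3],[0,0,2,0,0,0,0.3],[0,0,2.5,0,0,0,0.3],[0,0,2,0,0,0,0.3],[0,0,1,0,0,0,0.3],[0,0,0,0,0,0,0.3]]'
```

```text
time: 12.5
tool_pos: [0.5508, -0.0022, 0.0521]
ee_rot: [-3.14, -0.985, 3.139]
wrist_force: [-0.5, -0.1, 0.1]
width: 0.0654
finger_force: 0.0
time: 12.8
tool_pos: [0.5507, -0.0022, 0.0521]
ee_rot: [-3.14, -0.986, 3.139]
wrist_force: [1.2, 0.4, 0.5]
width: 0.0581
finger_force: 30.0
time: 13.5
tool_pos: [0.5514, -0.0022, 0.1445]
ee_rot: [-3.139, -0.981, 3.139]
wrist_force: [-0.1, -0.5, -2.8]
width: 0.058
finger_force: 30.0
```

```bash

python3 -m pendant '[[0,0.5,0,0,0,0,0.3],[-0.5,1,0,0,0,0,0.3],[-0.7,2,0,0,0,0,0.3],[-0.9,2.5,0,0,0,0,0.3],[-0.9,2.5,0,0,0,0,0.3],[-0.9,2.5,0,0,0,0,0.3],[-0.9,2.5,0,0,0,0,0.3],[-0.9,2.5,0,0,0,0,0.3]]'
python3 -m pendant '[[-0.9,2.5,0,0,0,0,0.3],[-0.9,2.5,0,0,0,0,0.3],[-0.9,2.3,0,0,0,0,0.3],[-0.7,1.7,0,0,0,0,0.3],[-0.5,0.7,0,0,0,0,0.3],[-0.2,0.3,-0.3,0,0,0,0.3],[0,0,-0.5,0,0,0,0.3],[0,0,0,0,0,0,0.3]]'
python3 - <<'E'
from h import *
o=robot.get_obs();R=Ro.from_euler('xyz',o['ee_rot']);d=R.as_matrix()[:,2];print(o['joint_positions'],d,d*8)
E
```

```text
time: 14.3
tool_pos: [0.4922, 0.1595, 0.1407]
ee_rot: [-3.139, -0.989, 3.139]
wrist_force: [1.2, 0.7, -3.1]
width: 0.0577
finger_force: 30.0
time: 15.1
tool_pos: [0.4525, 0.2571, 0.1326]
ee_rot: [-3.138, -0.988, 3.136]
wrist_force: [0.1, -0.0, -3.2]
width: 0.0578
finger_force: 30.0
[ 0.26538906  0.71213018  1.01493409  0.31679767  2.3605346  -1.19071841] [-8.34953855e-01  3.39699843e-04 -5.50319856e-01] [-6.67963084e+00  2.71759875e-03 -4.40255885e+00]
```

```bash

python3 -m pendant '[[0,0,0,-3.3,0,-2.2,0.3],[0,0,0,-6.7,0,-4.4,0.3],[0,0,0,-6.7,0,-4.4,0.3],[0,0,0,-6.7,0,-4.4,0.3],[0,0,0,-6.7,0,-4.4,0.3],[0,0,0,-6.7,0,-4.4,0.3],[0,0,0,-6.7,0,-4.4,0.3],[0,0,0,-6.7,0,-4.4,0.3]]'
python3 -m pendant '[[0,0,0,-6.7,0,-4.4,0.3],[0,0,0,-6.7,0,-4.4,0.3],[0,0,0,-6.7,0,-4.4,0.3],[0,0,0,-5,0,-3.3,0.3],[0,0,0,-4,0,-2.6,0.3],[0,0,0,-4,0,-2.6,0.3],[0,0,0,-4,0,-2.6,0.3],[0,0,0,-4,0,-2.6,0.3]]'
python3 -m pendant '[[0,0,0,-4,0,-2.6,0.3],[0,0,0,-4,0,-2.6,0.3],[0,0,0,-4,0,-2.6,0.3],[0,0,0,-4,0,-2.6,0.3],[0,0,0,-4,0,-2.6,0.3],[0,0,0,-4,0,-2.6,0.3],[0,0,0,-4,0,-2.6,0.3],[0,0,0,-4,0,-2.6,0.3]]'
python3 -m pendant '[[0,0,0,-4,0,-2.6,0.3],[0,0,0,-3.4,0,-2.2,0.3],[0,0,0,0,4,0,0.3],[0,0,0,0,5,0,0.3],[0,0,0,0,5,0,0.3],[0,0,0,0,4,0,0.3],[0,0,0,0,0,0,0.3],[0,0,0,0,0,0,0.3]]'
python3 - <<'E'
from h import *
import cv2
o=robot.get_obs();R=Ro.from_euler('xyz',o['ee_rot']);print(o['joint_positions'],R.as_matrix())
cv2.imwrite('pics/p1.png',cv2.resize(np.hstack([imaging.snapshot('top')[130:330,130:330,::-1],imaging.snapshot('scene')[150:350,360:560,::-1]]),(800,400)))
E
```

```text
time: 15.9
tool_pos: [0.4532, 0.2569, 0.1336]
ee_rot: [-2.219, -0.422, 1.873]
wrist_force: [-0.1, 0.6, -2.6]
width: 0.0581
finger_force: 30.0
time: 16.7
tool_pos: [0.4532, 0.2569, 0.1336]
ee_rot: [-2.179, 0.285, 1.382]
wrist_force: [0.8, -0.5, -3.9]
width: 0.0584
finger_force: 30.0
time: 17.5
tool_pos: [0.4532, 0.2569, 0.1336]
ee_rot: [-2.456, 0.79, 0.862]
wrist_force: [-0.1, 0.3, -1.7]
width: 0.058
finger_force: 30.0
time: 18.3
tool_pos: [0.4531, 0.2572, 0.1335]
ee_rot: [-2.159, 1.086, 1.043]
wrist_force: [-0.5, 0.3, -1.9]
width: 0.0582
finger_force: 30.0
[0.2536117  0.8969709  0.90709311 0.46905799 2.58953708 1.63085142] [[ 0.23434884  0.10878215 -0.96604713]
 [ 0.40233158 -0.91547757 -0.00548801]
 [-0.88499148 -0.38738516 -0.2583076 ]]
```

View pics/p1.png

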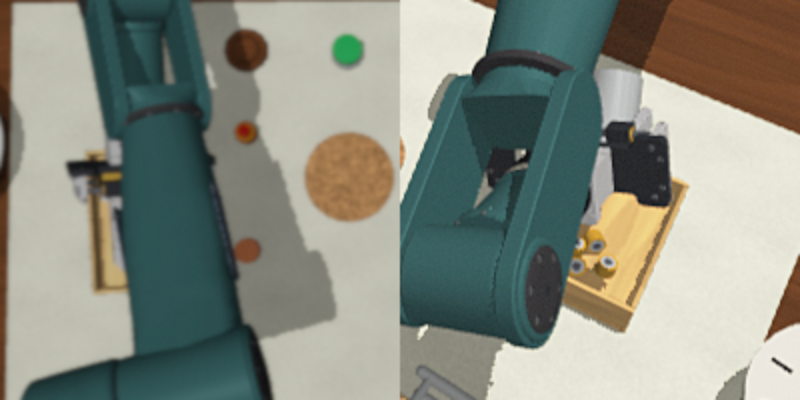

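The scene view shows the four barrels in the tray, around (590,250). Turn the pot back upright.

```bash

python3 -m pendant '[[0,0,0,0,-4,0,0.3],[0,0,0.5,0,-5,0,0.3],[0,0,0.5,0,-5,0,0.3],[0,0,0.5,0,-4,0,0.3],[0,0,0,4,0,2.6,0.3],[0,0,0,6.7,0,4.4,0.3],[0,0,0,6.7,0,4.4,0.3],[0,0,0,6.7,0,4.4,0.3]]'
python3 -m pendant '[[0,0,0,6.7,0,4.4,0.3],[0,0,0,6.7,0,4.4,0.3],[0,0,0,6.7,0,4.4,0.3],[0,0,0,6.7,0,4.4,0.3],[0,0,0,6.7,0,4.4,0.3],[0,0,0,6.7,0,4.4,0.3],[0,0,0,6.7,0,4.4,0.3],[0,0,0,6.7,0,4.4,0.3]]'
python3 -m pendant '[[0,0,0,6.7,0,4.4,0.3],[0,0,0,6.7,0,4.4,0.3],[0,0,0,6.7,0,4.4,0.3],[0,0,0,6.7,0,4.4,0.3],[0,0,0,0,0,0,0.3],[0,0,0,0,0,0,0.3]]'
python3 - <<'E'
from h import *
o=robot.get_obs();R=Ro.from_euler('xyz',o['ee_rot']);G=Ro.from_euler('xyz',[-3.14,-.986,3.139])
print(o['joint_positions'],o['tool_pos'],np.degrees((G*R.inv()).as_rotvec()))
E
```

```text
time: 19.2
tool_pos: [0.4528, 0.2579, 0.1507]
ee_rot: [-2.263, 0.531, 1.182]
wrist_force: [-0.5, 0.4, -0.8]
width: 0.0579
finger_force: 30.0
time: 20.0
tool_pos: [0.4528, 0.2578, 0.1506]
ee_rot: [-2.216, -0.385, 1.852]
wrist_force: [-0.2, -0.3, -1.8]
width: 0.0583
finger_force: 30.0
time: 20.6
tool_pos: [0.4528, 0.2578, 0.15]
ee_rot: [-2.482, -0.787, 2.312]
wrist_force: [-0.3, 1.2, -1.6]
width: 0.0576
finger_force: 30.0
[ 0.26740508  0.69440485  1.0021305   0.32226899  2.38117352 -0.63412102] [0.45277948 0.257838   0.14997285] [26.09003621  0.38981602 17.29162001]
```

```bash

python3 -m pendant '[[0,0,0,6.5,0.1,4.3,0.3],[0,0,0,6.5,0.1,4.3,0.3],[0,0,0,6.5,0.1,4.3,0.3],[0,0,0,6.5,0.1,4.3,0.3],[0,-0.5,0,0,0,0,0.3],[0.5,-1.5,0,0,0,0,0.3],[0.9,-2.5,0,0,0,0,0.3],[0.9,-2.5,0,0,0,0,0.3]]'
python3 -m pendant '[[0.9,-2.5,0,0,0,0,0.3],[0.9,-2.5,0,0,0,0,0.3],[0.9,-2.5,0,0,0,0,0.3],[0.9,-2.5,0,0,0,0,0.3],[0.9,-2.5,0,0,0,0,0.3],[0.9,-2.5,0,0,0,0,0.3],[0.9,-2.0,0,0,0,0,0.3],[0.9,-1.5,0,0,0,0,0.3]]'
python3 -m pendant '[[0.3,-0.5,-1,0,0,0,0.3],[0,0,-1,0,0,0,0.3],[0,0,0,0,0,0,0.3],[0,0,0,0,0,0,0.3]]'
python3 - <<'E'
from h import *
import cv2
o=robot.get_obs();R=Ro.from_euler('xyz',o['ee_rot']);G=Ro.from_euler('xyz',[-3.14,-.986,3.139])
print(o['joint_positions'],o['tool_pos'],np.degrees((G*R.inv()).as_rotvec()))
a=imaging.snapshot('wrist')[:,:,::-1];b=imaging.snapshot('top')[170:310,160:300,::-1]
cv2.imwrite('pics/p2.png',np.hstack([a[:,120:520],cv2.resize(b,(400,400),interpolation=cv2.INTER_CUBIC)]))
E
```

```text
time: 21.4
tool_pos: [0.476, 0.1862, 0.1491]
ee_rot: [-3.133, -0.988, 3.133]
wrist_force: [0.7, 0.1, -2.4]
width: 0.0579
finger_force: 30.0
time: 22.2
tool_pos: [0.5479, 0.0001, 0.1491]
ee_rot: [-3.134, -0.988, 3.13]
wrist_force: [0.2, -0.1, -1.3]
width: 0.058
finger_force: 30.0
time: 22.6
tool_pos: [0.55, -0.0014, 0.1282]
ee_rot: [-3.139, -0.991, 3.14]
wrist_force: [0.2, -0.4, -2.0]
width: 0.0578
finger_force: 30.0
[-0.06968543  0.84431373  0.8075223  -0.09640999  2.47723558 -1.68414029] [ 0.54999433 -0.00139331  0.12819059] [ 0.02642067 -0.28036587 -0.09757447]
```

View pics/p2.png

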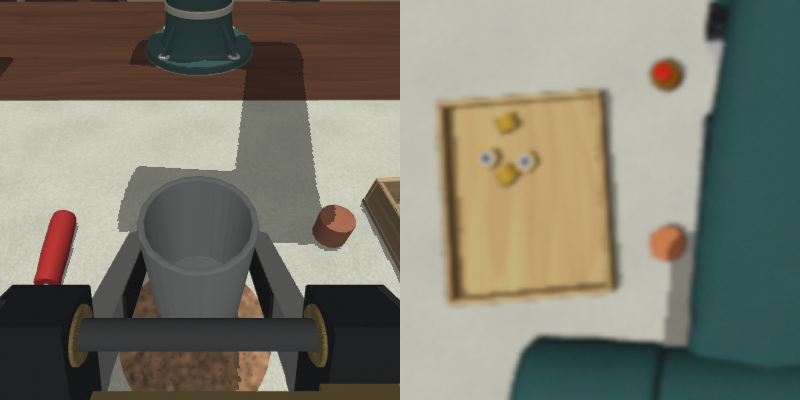

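All four barrels lie in the tray (crop points (508,120), (488,158), (525,160), (508,176)), and the pot is empty over the mat. Lower it.

```bash

python3 -m pendant '[[0,0,-1,0,0,0,0.3],[0,0,-2,0,0,0,0.3],[0,0,-2,0,0,0,0.3],[0,0,-1.3,0,0,0,0.3],[0,0,-0.6,0,0,0,0.3],[0,0,-0.2,0,0,0,0.3],[0,0,0,0,0,0,0.3],[0,0,0,0,0,0,0.3]]'
python3 -m pendant '[[0,0,-0.2,0,0,0,0.3],[0,0,0,0,0,0,0.3],[0,0,0,0,0,0,0.3]]'
```

```text
time: 23.5
tool_pos: [0.5511, -0.0023, 0.0586]
ee_rot: [-3.139, -0.987, 3.139]
wrist_force: [-0.9, 1.3, -2.4]
width: 0.0582
finger_force: 30.0
time: 23.8
tool_pos: [0.5508, -0.0022, 0.0561]
ee_rot: [-3.139, -0.988, 3.139]
wrist_force: [0.1, 0.1, -0.7]
width: 0.058
finger_force: 30.0
```

```bash

python3 -m pendant '[[0,0,-0.2,0,0,0,0.3],[0,0,0,0,0,0,0.3],[0,0,0,0,0,0,0.3]]'
python3 -m pendant '[[0,0,-0.15,0,0,0,0.3],[0,0,0,0,0,0,0.3],[0,0,0,0,0,0,0.3]]'
```

```text
time: 24.1
tool_pos: [0.5506, -0.0022, 0.0537]
ee_rot: [-3.139, -0.989, 3.139]
wrist_force: [-0.7, 0.0, -2.1]
width: 0.0579
finger_force: 30.0
time: 24.4
tool_pos: [0.5506, -0.0022, 0.0522]
ee_rot: [-3.139, -0.988, 3.139]
wrist_force: [-0.3, -0.2, -0.5]
width: 0.0574
finger_force: 30.0
```

```bash

python3 -m pendant '[[0,0,-0.1,0,0,0,0.3],[0,0,0,0,0,0,0.3],[0,0,0,0,0,0,0.5],[0,0,0,0,0,0,0.8],[0,0,0,0,0,0,1],[0,0,0,0,0,0,1],[0,0,0,0,0,0,1],[0,0,0,0,0,0,1]]'
python3 -m pendant '[[0,0,0.5,0,0,0,1],[0,0,1.5,0,0,0,1],[0,0,2,0,0,0,1],[0,0,2,0,0,0,1],[0,0,2,0,0,0,1],[0,0,2,0,-8,0,1],[0,0,2,0,-8,0,1],[0,0,2,0,-8,0,1]]'
python3 -m pendant '[[0,0,2,0,-8,0,1],[0,0,2,0,-8,0,1],[0,0,2,0,-8,0,1],[0,0,0,0,-8,0,1],[0,0,0,0,0,0,1],[0,0,0,0,0,0,1],[0,0,0,0,0,0,1],[0,0,0,0,0,0,1]]'
python3 - <<'E'
from h import *
import cv2
a=imaging.snapshot('wrist')[:,:,::-1];b=imaging.snapshot('scene')[120:320,280:520,::-1]
cv2.imwrite('pics/p3.png',np.hstack([a[:,160:480],cv2.resize(b,(480,400),interpolation=cv2.INTER_CUBIC)]))
E
```

```text
time: 25.2
tool_pos: [0.5506, -0.0022, 0.0512]
ee_rot: [-3.139, -0.988, 3.139]
wrist_force: [0.3, -0.4, -0.6]
width: 0.0931
finger_force: 0.0
time: 26.0
tool_pos: [0.5514, -0.0023, 0.1943]
ee_rot: [-3.14, -0.561, 3.14]
wrist_force: [-0.1, -0.4, 0.8]
width: 0.0943
finger_force: 0.0
time: 26.8
tool_pos: [0.5517, -0.0023, 0.2504]
ee_rot: [-3.141, -0.013, 3.14]
wrist_force: [-0.6, -0.1, 0.6]
width: 0.0941
finger_force: 0.0
```

View pics/p3.png

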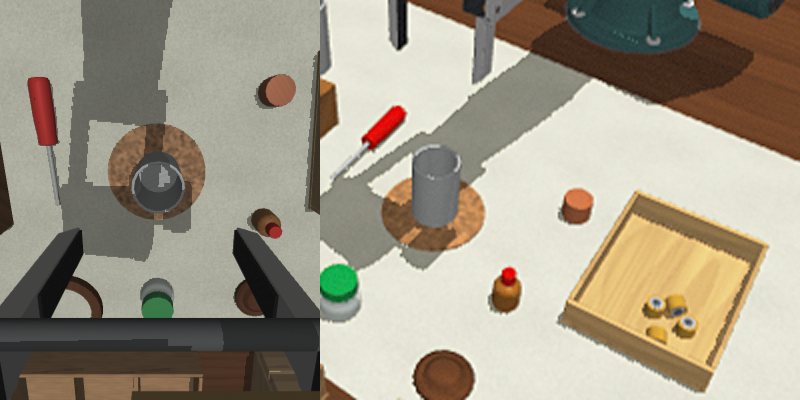

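The empty pot stands upright on the mat (435,190), the four barrels are in the tray (around (670,310)), and the bystanders are where they were. Hand in.

```bash
python3 -c "from bench import robot;print(robot.close_job())"
```

```text
the job is handed in; nothing more can be done
None
```

The job is handed in: the last pictures show the empty pot upright on the cork mat, all four barrels in the parts tray and nothing else visibly moved, at about 27 s of the 64 s allowed; the hand-in call gave no verdict.

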